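# Fill the bead hopper and hold its spring gate open at the mark

## Robot

A 7-joint arm with a two-finger parallel gripper is mounted at the origin on the work surface. World frame = base frame: x ahead of the robot, y to its left, z up, the work surface at z = 0. Lengths are in m, angles in rad, forces in N, time in s.
With the tool pointing down it reaches from about 0.375 to 0.925 m from the base axis. Payload 3.1 kg.
Tool frame: the origin (TCP) lies at the very end of the fingers, on their centre line; the grasp point (between the pads) lies 19 mm behind it (grip_point_offset is the y of the grasp point in the tool frame, in m); y points along the fingers, z is the direction in which the jaws open and shut, and the axes are right-handed (so a half turn about y gives the same grasp; the last joint's range is limited). The gripper opens to 85 mm and grips with 20 to 120 N. Pads are 22 mm wide; open, the fingers measure 114 mm over their backs; the gripper's body (76 mm by 85 mm) begins 54 mm behind the grasp point. The pads swing forward as they close: fully open they stand 13 mm farther back than shut.
Start: joints at [1.101, 0.383, 0.044, 1.598, -0.018, 1.161, -0.05], TCP at [0.236, -0.606, 0.231] pointing down, gripper open.
Joint ranges: [-2.61, 2.61], [-0.41, 2.15], [-1.48, 1.57], [0, 2.5], [-1.57, 4.71], [0.05, 1.97], [-2.85, 2.85]. Speed limits (rad/s): [2.79, 2.79, 3.14, 3.14, 3.14, 3.14, 3.14].

## Interface

Orientations are given as a unit quaternion [w, x, y, z].
In Python, from station import * gives the robot as it stands. The module is installed in compiled form; this text tells all that it offers.
- The arm moves only by the shell command python3 -m inch 'ROWS' [FORCE]. ROWS is JSON, a list of rows, each a list of 7 numbers: the finger opening in mm, from 0 to 85.4, then the shift along the tool's x, y, z in mm, then the turn, a rotation vector about the tool's x, y, z in degrees. A call has exactly 10 rows; each row shifts and turns the commanded pose from where the row before left it, along the tool's axes as they then stand; what a row does not reach is not made up. A row lasts 1/10 s, in which the tool goes at most 50 mm and 8.59 degrees, less where a joint would pass 70% of its speed; a pose out of reach is approached as far as the arm can. A call is refused whole if a number of a shift passes 50 or a number of a turn 8.59, either way. A call with a gripper value outside its range is refused whole. The fingers move at their own pace and stop on an object; FORCE is the grip in N (left out, the last holds). Time passes only in rows, so rows that do not move let the fingers close, or fill a call up. It gives the time, the measured TCP pose, the force and the opening at its end, in the units of the state.
- get_state(): the state, without advancing time (a new reading comes with each control period).
- get_image(name): name is "scene" or "top" or "wrist"; returns a dict with "img" (420x560x3 uint8, red, green, blue), "depth" (420x560 float32, m along the optical axis (not along the pixel's ray), 0 where there is no reading), "intrinsics" (3x3 intrinsics, pixels), "camera_from_world" (4x4, takes a point from world to camera coordinates). Camera axes: x right, y up, looking along -z (the intrinsics and any distortion apply to the point x, -y, -z); pixel columns grow to the right and rows downward; lengths in m; the calibration is good to about 2 mm. A picture is of the moment at which its call begins.
- job_done(): hands the job in, once; it reports no verdict.
Trained networks look in the newest picture that a camera, given by its name, has taken for a name from the list of things; names that differ only in an ending like _2 or _b are one class to them, and where a whole thing is asked for, a point or a joint stands for the part that bears it (a point fixed in the world has none). Each returns a list of dicts, best first, with "confidence" (0 to 1); they miss things now and then, are a little off and sometimes report something else, mostly with a low value. They report only what shows in the picture. A call takes as long as a camera call.
- regions_of(camera, thing): "pixels" (420x560 bool, what is visible of it) and "rect" ([left, top, right, bottom] in pixels, round what is visible of it).
The state is a dict: "time": time; "joint_pos": joint angles; "joint_velocities": joint speeds; "joint_efforts": joint torques, N m; "tcp_pos": TCP position; "tcp_rot": TCP orientation; "ft_force": force on the tool from outside, world axes, zero at the start; "ft_torque": the same for the moment, N m; "width": opening from 0.0 (shut) to 1.0 (fully open).
Only numpy, scipy, OpenCV 4.12 (cv2) and the standard library are available. Lean on these libraries where they do the work, as an engineer would, in place of code of your own. Each camera call takes 0.05 s, during which the arm holds its last target. There are 200 camera calls.

## Task

Pour all six beads from the scoop into the funnel of the hopper while its gate is shut, and stand the scoop back upright on the bench, clear of the hopper. Then pull the hopper's spring-return gate out by its post until its pointer lines up with the clip on the rail, so that all the beads drop into the tray below, and finish holding it there: do not let go. Leave the flask, the compartment box and the screwdriver where they are.

Things in the scene. Friction and masses are not known exactly. Their poses are not given: they have to be found in the camera images.
- hopper: Bead hopper fixed to the bench: aluminium funnel (mouth 120 mm inside, rim 160 mm up; outlet 52 mm wide, 91 mm up) on four dark legs (square 153 x 150 mm, tops 125 mm up) over a white catch tray, on a 10 mm baseboard 150 mm wide, x from -210 to +90 mm. Origin: on the bench under the funnel's centre. The gate pulls out along its -x, roughly toward the robot; z up.
- funnel_mouth (a point): Centre of the funnel's mouth, level with its rim, 160 mm above the bench; the cone narrows below it to the outlet.
- tray_floor (a point): Centre of the catch tray's floor, 15 mm above the bench, right below the funnel outlet; tray 130 x 130 mm, inside 120 x 120, its rim 50 mm above the bench.
- gate (a joint): Travel (m) of the steel gate plate closing the funnel's outlet: 0 = shut, as at the start; grows as it is pulled along the hopper's -x; stop at 0.100. The outlet is wholly clear from 0.056 on. A spring pulls it shut: 3 N at 0 and 50 N per m more, so 6 to 7 N at the mark; let go, it snaps shut.
- gate_handle (a point): Grip point on the gate's upright square black post, 16 x 16 mm, from 88.5 mm (plate top) to 146 mm above the bench, sides along the hopper's axes. The point is on the post's axis, 125 mm up, 105 mm from the funnel's axis while shut. Rails 38 mm to either side reach 90 mm height, the fins 101 mm.
- gate_pointer (a point): Tip of the pointer: small thin black fin (4 mm along the pull, 12 mm high) on the gate plate beside the post, 30 mm from the post's axis on the hopper's +y side and level with the axis along x; 99.5 mm above the bench. Moves with gate and post.
- clip: The mark: small black clip with a like thin fin (4 mm along the pull, 26 mm across) fixed on the hopper's +y gate rail (40 mm off its centreline), 62 to 80 mm further out than the shut gate's pointer. Origin in the fin, 99.5 mm up; axes as the hopper's. At the mark, pointer and clip fins are side by side (same x along the hopper).
- scoop: Loose aluminium scoop, about 0.12 kg: open cup 60 mm wide, flat floor, walls 44 mm high, back wall 50 mm, front sloping up at 40 degrees to the lip; square upright wooden post 16 x 16 x 125 mm behind the back wall. Origin: underside, on the post's axis. Its -x points to the lip, at the start roughly toward the hopper or the robot; z up. Tipped 65 degrees lip-down, it empties.
- scoop_grip (a point): Grip point on the scoop's post: on its axis, 100 mm above the scoop's underside.
- scoop_lip (a point): Middle of the scoop's pouring lip: 101.5 mm along the scoop's -x from the post's axis, 41 mm above its underside.
- flask: Bystander: upright blue drinking flask, 66 mm diameter, 200 mm high; origin centre of the underside. Leave alone.
- compartments: Bystander: low white compartment box 100 x 160 x 25 mm; origin centre of the underside. Leave alone.
- screwdriver: Bystander: screwdriver lying on the bench, about 200 mm long, along its own x; origin at its middle. Leave alone.
- bead0: Round dark wooden bead, 16 mm diameter, 10 g; origin at its centre. One of six alike, starting in the scoop.
- bead1: Round dark wooden bead, 16 mm diameter, 10 g; origin at its centre. One of six alike, starting in the scoop.
- bead2: Round dark wooden bead, 16 mm diameter, 10 g; origin at its centre. One of six alike, starting in the scoop.
- bead3: Round dark wooden bead, 16 mm diameter, 10 g; origin at its centre. One of six alike, starting in the scoop.
- bead4: Round dark wooden bead, 16 mm diameter, 10 g; origin at its centre. One of six alike, starting in the scoop.
- bead5: Round dark wooden bead, 16 mm diameter, 10 g; origin at its centre. One of six alike, starting in the scoop.

How it is judged:
By the outcome, as a careful person would: the job done as asked, in the order asked, and still so for the second after the job is handed in, while the arm keeps its last pose, push and grip.
It also fails if it takes over 72 s, if anything falls off the work surface, if the arm or the gripper's body presses on something with over 40 N, if the wrist force passes 120 N, or if a joint passes its speed limit or range.

## Working session

There is one attempt and no reset: what is moved stays moved. The work goes in short steps, Python scripts to look and compute and a shell command to move; the robot and the scene stay as the last step left them, time stands still between calls to the robot, and variables do not carry over. Pictures are saved under pics/ and viewed, about 8 in all and at most 12, crops included, and the job is handed in when it is done.

```bash
mkdir -p pics
cat > h.py <<'E'
from station import *
import numpy as np, cv2
from scipy.spatial.transform import Rotation as R
def pts(d,mask):
    v,u=np.nonzero(mask&(d["depth"]>0)); z=d["depth"][v,u]; K=d["intrinsics"]
    c=np.c_[(u-K[0,2])/K[0,0]*z,-(v-K[1,2])/K[1,1]*z,-z]
    T=np.linalg.inv(d["camera_from_world"]); return c@T[:3,:3].T+T[:3,3]
def proj(d,p):
    T=d["camera_from_world"];c=T[:3,:3]@np.asarray(p)+T[:3,3];K=d["intrinsics"]
    return K[0,0]*c[0]/-c[2]+K[0,2],K[1,1]*-c[1]/-c[2]+K[1,2]
def rot():
    q=get_state()["tcp_rot"]; return R.from_quat([q[1],q[2],q[3],q[0]])
E
python3 - <<'E'
from h import *
s=get_state();print(s);print(rot().as_matrix().round(3))
ims=[]
for c in ["scene","top"]:
    d=get_image(c);ims.append(d["img"])
    print(c,np.linalg.inv(d["camera_from_world"])[:3,3].round(3))
    for t in ["hopper","scoop","clip","gate","scoop_grip","flask","compartments","screwdriver"]:
        for r in regions_of(c,t)[:2]:
            p=pts(d,r["pixels"]); print(c,t,round(r["confidence"],2),r["rect"],len(p),np.percentile(p,[2,50,98],axis=0).round(3).tolist() if len(p) else "")
for c,i in zip(["scene","top"],ims): cv2.imwrite(f"pics/{c}0.png",cv2.resize(i[:,:,::-1],(800,600)))
E
```

```text
{'time': 0.0, 'joint_pos': array([ 1.10119422,  0.38384992,  0.04381248,  1.59958401, -0.0178979 ,
        1.16120608, -0.04993916]), 'joint_velocities': array([ 0.00170417, -0.00097333,  0.00045357,  0.00136224, -0.00013502,
        0.00197852, -0.00154305]), 'joint_efforts': array([-4.79538721e-04, -4.33469796e+01,  1.02408350e+00, -2.49518663e+01,
        1.04466375e-02,  1.12079841e-02, -1.98668868e-07]), 'tcp_pos': array([ 0.23580236, -0.60470013,  0.22987255]), 'tcp_rot': array([ 0.13049624, -0.13093817,  0.69583119, -0.6940064 ]), 'ft_force': array([ 0.52928378, -0.02817752,  0.26876818]), 'ft_torque': array([0.00162717, 0.0151397 , 0.01806829]), 'width': 0.999168569475901}
[[-0.932 -0.001  0.363]
 [-0.363  0.002 -0.932]
 [ 0.    -1.    -0.003]]
scene [ 1.044 -0.065  0.86 ]
scene hopper 0.61 [270.7, 153.8, 359.9, 279.3] 7255 [[0.429, 0.051, 0.006], [0.628, 0.123, 0.089], [0.716, 0.197, 0.159]]
scene scoop 0.56 [124.6, 211.8, 187.0, 254.2] 1377 [[0.494, -0.284, 0.001], [0.544, -0.233, 0.029], [0.573, -0.179, 0.123]]
scene scoop 0.45 [268.1, 159.2, 359.4, 280.2] 7187 [[0.431, 0.
[... 1337 characters left out ...]
74.0] 1895 [[0.389, 0.342, -0.003], [0.447, 0.424, 0.007], [0.505, 0.502, 0.03]]
top scoop_grip 0.79 [360.5, 214.3, 405.4, 243.6] 542 [[0.492, -0.283, -0.001], [0.534, -0.223, 0.027], [0.567, -0.179, 0.126]]
top scoop_grip 0.53 [243.5, 179.2, 266.6, 235.4] 735 [[0.504, 0.104, 0.081], [0.548, 0.131, 0.089], [0.649, 0.165, 0.148]]
top flask 0.69 [355.6, 141.9, 384.4, 174.6] 613 [[0.707, -0.221, 0.011], [0.727, -0.186, 0.132], [0.762, -0.163, 0.204]]
top compartments 0.97 [131.6, 232.9, 191.0, 273.7] 1814 [[0.391, 0.344, -0.003], [0.448, 0.423, 0.007], [0.505, 0.501, 0.03]]
top screwdriver 0.78 [175.6, 150.3, 188.5, 214.7] 334 [[0.566, 0.355, 0.004], [0.625, 0.366, 0.021], [0.748, 0.383, 0.03]]
```

View pics/scene0.png

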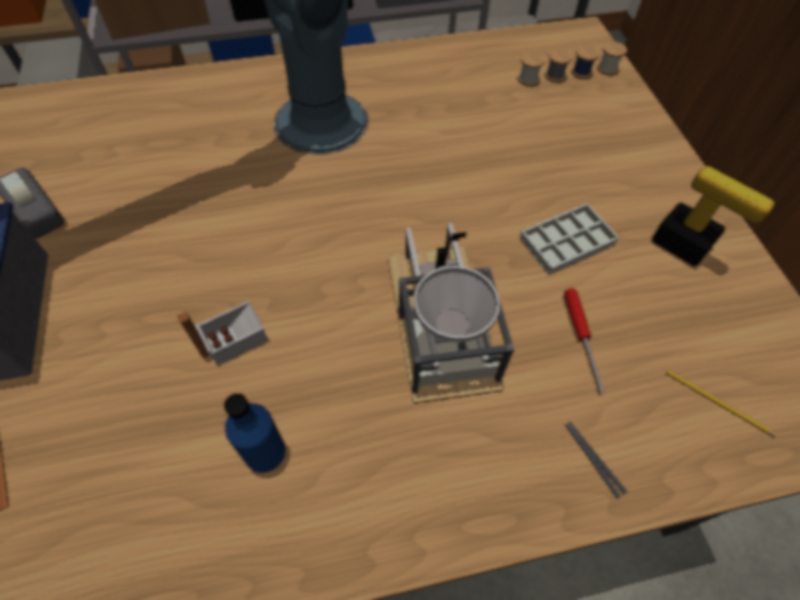

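View pics/top0.png

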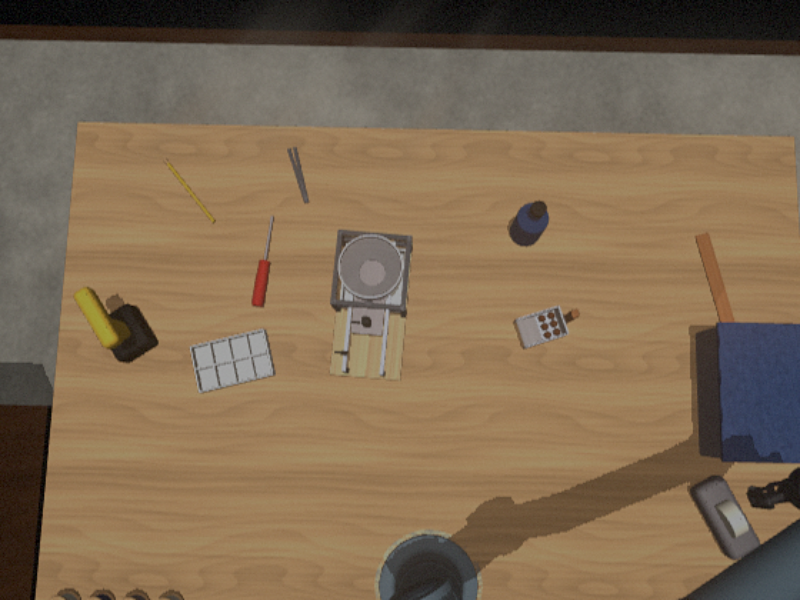

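The pictures show the scoop at about (540,325) in the top view, with its post on the right (-y) side and its lip toward the hopper. The hopper is at (370,300) with the gate side toward the robot and the clip at (340,352) on the +y rail. The networks' regions agree, apart from low-confidence duplicates. Next I fit the poses.

Run:
```python
from h import *
from scipy.optimize import least_squares
def circ(p):
    return least_squares(lambda q:np.hypot(p[:,0]-q[0],p[:,1]-q[1])-q[2],[*p[:,:2].mean(0),.06],loss='soft_l1',f_scale=.002).x
for c in ["scene","top"]:
    d=get_image(c)
    sc=pts(d,regions_of(c,"scoop")[0]["pixels"]); hp=pts(d,regions_of(c,"hopper")[0]["pixels"])
    po=sc[(sc[:,2]>.075)&(sc[:,2]<.14)]; print(c,"post",len(po),np.median(po,0).round(4), po[po[:,2]>.115].mean(0).round(4))
    cup=sc[(sc[:,2]>-.005)&(sc[:,2]<.06)]
    cup=cup[cup[:,2]>.01]
    r=cv2.minAreaRect((cup[:,:2]*1000).astype(np.float32)); print("cup",r); print(cv2.boxPoints(r).round(0).tolist())
    rim=hp[hp[:,2]>.152]; print("rim",len(rim),circ(rim).round(4))
    a=pts(d,np.ones((420,560),bool)); m=np.ones(0)
    bb=hp[(hp[:,2]>.07)&(hp[:,2]<.105)&(hp[:,0]<.53)]
    print("rails n",len(bb))
    for lo,hi in[(.05,.13),(.13,.2)]:
        q=bb[(bb[:,1]>lo)&(bb[:,1]<hi)]
        if len(q)>20: l=cv2.fitLine(q[:,:2].astype(np.float32),cv2.DIST_HUBER,0,.01,.01).ravel(); print(len(q),l.round(4),np.degrees(np.arctan2(l[1],l[0])))
    legs=hp[(hp[:,2]>.11)&(hp[:,2]<.135)]; legs=legs[np.hypot(*(legs[:,:2]-circ(rim)[:2]).T)>.07]
    print("legs",cv2.minAreaRect((legs[:,:2]*1000).astype(np.float32)))
    g=pts(d,regions_of(c,"gate")[0]["pixels"]); g=g[g[:,2]>.125]; print("gatepost",len(g),np.median(g,0).round(4))
    for t in ["clip","gate_pointer"]:
      for r in regions_of(c,t)[:2]:
        p=pts(d,r["pixels"]);p=p[p[:,2]>.092];print(t,r["confidence"],r["rect"],np.median(p,0).round(4) if len(p) else"")
```

```text
scene post 136 [ 0.5549 -0.2785  0.109 ] [ 0.5512 -0.2793  0.1222]
cup ((533.916015625, -235.13632202148438), (65.70259094238281, 111.05119323730469), 19.12026023864746)
[[485.0, -193.0], [521.0, -298.0], [583.0, -277.0], [547.0, -172.0]]<stdin>:4: RuntimeWarning: Mean of empty slice.
  ret = um.true_divide(
Traceback (most recent call last):
ValueError: Initial guess is outside of provided bounds
```

Run:
```python
from h import *
from scipy.optimize import least_squares
def circ(p):
    return least_squares(lambda q:np.hypot(p[:,0]-q[0],p[:,1]-q[1])-q[2],[*p[:,:2].mean(0),.06],loss='soft_l1',f_scale=.002).x
for c in ["scene","top"]:
    d=get_image(c); a=pts(d,np.ones((420,560),bool))
    hp=a[(a[:,0]>.4)&(a[:,0]<.76)&(a[:,1]>.03)&(a[:,1]<.24)]
    rim=hp[(hp[:,2]>.154)&(hp[:,2]<.17)]; C=circ(rim);print(c,"rim",len(rim),C.round(4))
    bb=hp[(hp[:,2]>.07)&(hp[:,2]<.098)&(hp[:,0]<.52)]
    for lo,hi in[(.05,.13),(.13,.2)]:
        q=bb[(bb[:,1]>lo)&(bb[:,1]<hi)]
        if len(q)>10: l=cv2.fitLine(q[:,:2].astype(np.float32),cv2.DIST_HUBER,0,.01,.01).ravel(); print(len(q),l.round(4),np.degrees(np.arctan2(l[1],l[0])))
    L=hp[(hp[:,2]>.11)&(hp[:,2]<.135)]; L=L[np.hypot(*(L[:,:2]-C[:2]).T)>.066]
    L=L[L[:,0]>.54]
    print("legs",cv2.minAreaRect((L[:,:2]*1000).astype(np.float32)))
    g=hp[(hp[:,2]>.125)&(hp[:,2]<.155)&(hp[:,0]<C[0]-.08)]; print("gatepost",len(g),np.median(g,0).round(4))
    for t in ["clip","gate_pointer"]:
      for r in regions_of(c,t)[:2]:
        p=pts(d,r["pixels"]);p=p[p[:,2]>.092];print(t,r["confidence"],r["rect"],np.median(p,0).round(4) if len(p) else"")
    if c=="top":
        sc=a[(a[:,0]>.45)&(a[:,0]<.62)&(a[:,1]>-.34)&(a[:,1]<-.12)]; p=sc[sc[:,2]>.1]; print("post",len(p),np.median(p,0))
        cup=sc[(sc[:,2]>.015)&(sc[:,2]<.06)]; print(cv2.minAreaRect((cup[:,:2]*1000).astype(np.float32)))
```

```text
scene rim 408 [0.6298 0.1259 0.0617]
183 [0.9956 0.0935 0.4721 0.1018] 5.36353
154 [ 0.9969 -0.0782  0.4649  0.1737] -4.4842587
legs ((629.1901245117188, 126.67391204833984), (151.053955078125, 154.124755859375), 86.00543975830078)
gatepost 77 [0.5294 0.1316 0.1429]
clip 0.49 [270.9, 161.0, 356.4, 279.1] [0.6134 0.1316 0.125 ]
clip 0.46 [316.6, 164.0, 325.0, 166.2] [0.465  0.1823 0.0995]
gate_pointer 0.67 [292.4, 171.6, 331.1, 239.3] [0.5311 0.1301 0.1367]
top rim 218 [0.6269 0.1285 0.0617]
164 [0.9971 0.0756 0.4932 0.1055] 4.3361173
172 [ 0.9415 -0.3371  0.4881  0.1663] -19.697645
legs ((627.6904296875, 128.87252807617188), (150.49591064453125, 154.5612335205078), 86.18220520019531)
gatepost 38 [0.5224 0.1344 0.1453]
clip 0.22 [244.3, 182.0, 269.3, 234.7] [0.5352 0.1313 0.0946]
gate_pointer 0.61 [230.5, 161.3, 290.0, 270.1] [0.6247 0.1324 0.1252]
gate_pointer 0.55 [247.4, 182.7, 271.0, 235.7] [0.5294 0.1324 0.0949]
post 42 [ 0.54523745 -0.27508439  0.12340825]
((525.6416625976562, -214.60311889648438), (63.26290512084961, 138.8351287841797), 18.673580169677734)
```

```bash
python3 -m inch '[[60,0,-25,0,0,8,0],[60,0,-25,0,0,8,0],[60,0,-25,0,0,8,0],[60,0,0,0,0,8,0],[60,0,0,0,0,8,0],[60,0,0,0,0,8,0],[60,0,0,0,0,8,0],[60,0,0,0,0,0,0],[60,0,0,0,0,0,0],[60,0,0,0,0,0,0]]' 60; python3 -c "
from h import *
print(rot().as_matrix().round(3),get_state()['joint_pos'].round(2))"
```

```text
time: 2.35
tcp_pos: [0.2362, -0.6055, 0.3062]
tcp_rot: [-0.21, 0.21, 0.675, -0.675]
ft_force: [0.2, -0.1, -0.8]
width: 0.702
[[-0.823 -0.    -0.568]
 [ 0.568  0.    -0.823]
 [ 0.    -1.    -0.   ]] [ 0.98  0.33  0.2   1.52 -0.07  1.3  -0.99]
```

```bash
python3 -m inch '[[60,0,0,0,0,7.3,0],[60,0,0,0,0,7.3,0],[60,0,0,0,0,7.3,0],[60,0,0,0,0,7.3,0],[60,0,0,0,0,7.3,0],[60,14,0,-40,0,0,0],[60,14,0,-40,0,0,0],[60,14,0,-40,0,0,0],[60,14,0,-40,0,0,0],[60,14,0,-40,0,0,0]]' 60
python3 -m inch '[[60,15,0,-40,0,0,-8],[60,15,0,-40,0,0,-8],[60,15,0,-40,0,0,-8],[60,15,0,-40,0,0,-8],[60,14,0,-40,0,0,-8],[60,0,0,0,0,0,0],[60,0,0,0,0,0,0],[60,0,0,0,0,0,0],[60,0,0,0,0,0,0],[60,0,0,0,0,0,0]]'
python3 - <<'E'
from h import *
d=get_image("wrist"); s=get_state(); M=rot().as_matrix(); print(M.round(3),s['joint_pos'].round(2))
cv2.imwrite("pics/w1.png",d["img"][:,:,::-1])
a=pts(d,np.ones((420,560),bool)); sc=a[(a[:,0]>.45)&(a[:,0]<.62)&(a[:,1]>-.34)&(a[:,1]<-.12)]
p=sc[(sc[:,2]>.06)&(sc[:,2]<.14)];print(len(sc),len(p)); 
if len(p): print(np.percentile(p,[2,50,98],axis=0).round(4)); t=p[p[:,2]>.119]; print(len(t),t.mean(0))
T=np.array([.544,-.2665,.0855]);print(np.dot(M.T,T-s['tcp_pos'])*1000)
E
```

```text
time: 3.35
tcp_pos: [0.4041, -0.4738, 0.3065]
tcp_rot: [-0.411, 0.411, 0.575, -0.575]
ft_force: [0.4, 0.2, 0.5]
width: 0.701
time: 4.35
tcp_pos: [0.5644, -0.3484, 0.3258]
tcp_rot: [-0.579, 0.199, 0.678, -0.407]
ft_force: [-0.9, -0.1, 0.4]
width: 0.706
[[-0.25  -0.202 -0.947]
 [ 0.741  0.59  -0.321]
 [ 0.623 -0.782  0.002]] [ 0.72  0.74 -0.11  1.01 -0.32  1.95 -2.24]
20273 1016
[[ 0.5434 -0.2887  0.0624]
 [ 0.5514 -0.2861  0.1044]
 [ 0.5586 -0.2738  0.1261]]
317 [ 0.55021301 -0.28145105  0.12421162]
[-84.08057289 239.9518205   -7.06084653]
```

View pics/w1.png

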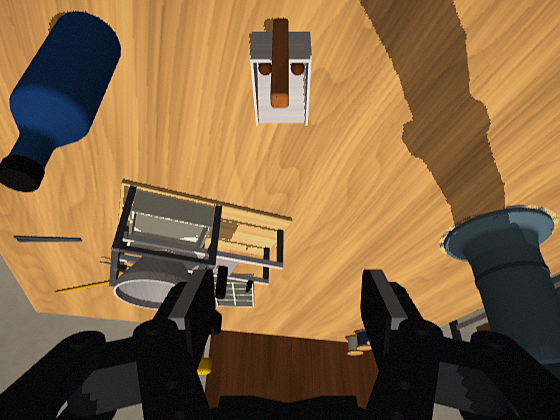

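The wrist view shows the scoop's post at (280,60), tilted top toward the camera, with clear space around it and beads at its sides. j6 is near its limit, so I reduce the pitch to about 30°.

```bash
python3 -m inch '[[60,0,0,0,0,0,8.5],[60,-11,38,-2,0,0,0],[60,-11,38,-2,0,0,0],[60,-11,38,-2,0,0,0],[60,-11,38,-2,0,0,0],[60,-11,37,-1,0,0,0],[60,0,0,0,0,0,0],[60,0,0,0,0,0,0],[60,0,0,0,0,0,0],[60,0,0,0,0,0,0]]'
python3 - <<'E'
from h import *
s=get_state(); M=rot().as_matrix(); print(M.round(3),s['joint_pos'].round(2))
T=np.array([.550,-.2815,.1])+.019*M[:,1];print(np.dot(M.T,T-s['tcp_pos'])*1000)
E
```

```text
time: 5.4
tcp_pos: [0.5599, -0.3009, 0.1358]
tcp_rot: [-0.546, 0.249, 0.662, -0.449]
ft_force: [1.1, -0.5, 0.3]
width: 0.704
[[-0.28  -0.16  -0.947]
 [ 0.82   0.473 -0.322]
 [ 0.5   -0.866 -0.002]] [ 0.66  0.72 -0.12  1.38 -0.25  1.47 -2.18]
[ 0.79513119 60.74763199  3.20308476]
```

```bash
python3 -m inch '[[60,0,30,1.5,0,0,0],[60,0.8,30,1.7,0,0,0],[60,0,0.7,0,0,0,0],[0,0,0,0,0,0,0],[0,0,0,0,0,0,0],[0,0,0,0,0,0,0],[0,0,0,0,0,0,0],[0,0,0,0,0,0,0],[0,0,0,0,0,0,0],[0,0,0,0,0,0,0]]' 60
python3 - <<'E'
from h import *
s=get_state(); M=rot().as_matrix(); print(M.round(3),s['joint_pos'].round(2))
T=np.array([.550,-.2815,.1])+.019*M[:,1];print(np.dot(M.T,T-s['tcp_pos'])*1000)
E
```

```text
time: 6.4
tcp_pos: [0.5464, -0.2723, 0.0825]
tcp_rot: [-0.546, 0.249, 0.662, -0.448]
ft_force: [1.1, -3.0, 5.9]
width: 0.178
[[-0.279 -0.161 -0.947]
 [ 0.819  0.474 -0.322]
 [ 0.501 -0.866 -0.001]] [ 0.65  0.73 -0.13  1.48 -0.25  1.35 -2.17]
[ 0.21903442 -1.06345345 -0.41258707]
```

```bash
python3 -m inch '[[0,2,-4,0,0,0,0],[0,5,-8.6,0,0,0,0],[0,8,-14,0,0,0,0],[0,11,-19,0,0,0,0],[0,14,-24,0,0,0,0],[0,14,-24,0,0,0,0],[0,14,-24,0,0,0,0],[0,14,-24,0,0,0,0],[0,10,-17,0,0,0,0],[0,6,-11,0,0,0,0]]'
cat > lip.py <<'E'
from h import *
s=get_state(); M=rot().as_matrix()
M0=R.from_quat([.249,.662,-.448,-.546]).as_matrix(); t0=np.array([.5464,-.2723,.0825])
f=np.array([-.324,.946,0]); L=M0.T@(np.array([.550,-.2815,.041])+.1015*f-t0)
lip=s["tcp_pos"]+M@L
C=np.array([.6285,.127,.16])
def to(T): return (M.T@(np.asarray(T)-lip)*1000).round(1)
E
python3 - <<'E'
from lip import *
print("L",L,"lip",lip,s["ft_force"],s["joint_pos"].round(2),s["width"])
T=C-.025*f; T[2]=lip[2]; print(T-lip,to(T))
Rz=R.from_euler("z",8,degrees=True).as_matrix(); print("s8",(L-Rz@L)*1000)
E
```

```text
time: 7.4
tcp_pos: [0.5463, -0.2709, 0.2797]
tcp_rot: [-0.546, 0.248, 0.663, -0.449]
ft_force: [0.4, 0.3, -0.7]
width: 0.17
L [ 0.0585743   0.08177099 -0.00012627] lip [ 0.51669682 -0.18413344  0.23834106] [ 0.39785746  0.2985891  -0.72076691] [ 0.65  0.55 -0.13  1.35 -0.27  1.65 -2.26] 0.17010426998366193
[0.11990318 0.28748344 0.        ] [ 201.6  117.1 -206.6]
s8 [ 1.19503630e+01 -7.35617680e+00 -2.71050543e-17]
```

```bash
python3 -m inch '[[0,4,2.3,-4,0,0,0],[0,10,5.8,-10,0,0,0],[0,16,9.4,-16.5,0,0,0],[0,20,11.7,-20.6,0,0,0],[0,20,11.7,-20.6,0,0,0],[0,20,11.7,-20.6,0,0,0],[0,20,11.7,-20.6,0,0,0],[0,20,11.7,-20.6,0,0,0],[0,20,11.7,-20.6,0,0,0],[0,20,11.7,-20.6,0,0,0]]'
python3 -m inch '[[0,16,9.4,-16.5,0,0,0],[0,10,5.8,-10,0,0,0],[0,4,2.3,-4,0,0,0],[0,1,1,-1,0,0,0],[0,0,0,0,0,0,0],[0,0,0,0,0,0,0],[0,0,0,0,0,0,0],[0,0,0,0,0,0,0],[0,0,0,0,0,0,0],[0,0,0,0,0,0,0]]'
python3 - <<'E'
from lip import *
T=C-.025*f; T[2]=.215
print("lip",lip,s["ft_force"],s["joint_pos"].round(2),s["width"],to(T)); 
d=get_image("scene"); u,v=map(int,proj(d,lip)); print(u,v)
i=cv2.resize(d["img"][max(v-110,0):v+110,u-140:u+140,::-1],None,fx=2.5,fy=2.5); cv2.imwrite("pics/s2.png",i)
E
```

```text
time: 8.4
tcp_pos: [0.6464, -0.0247, 0.2739]
tcp_rot: [-0.549, 0.244, 0.662, -0.449]
ft_force: [-0.0, -1.3, -1.3]
width: 0.178
time: 9.4
tcp_pos: [0.6654, 0.0159, 0.2758]
tcp_rot: [-0.548, 0.247, 0.662, -0.448]
ft_force: [-0.4, 0.4, -1.6]
width: 0.175
lip [0.63580701 0.10279096 0.23465253] [-0.38954509  0.38668065 -1.59976224] [ 0.3   0.55 -0.25  1.36 -0.35  1.47 -2.66] 0.17534074361628202 [-9.7 17.1 -1. ]
312 194
```

View pics/s2.png

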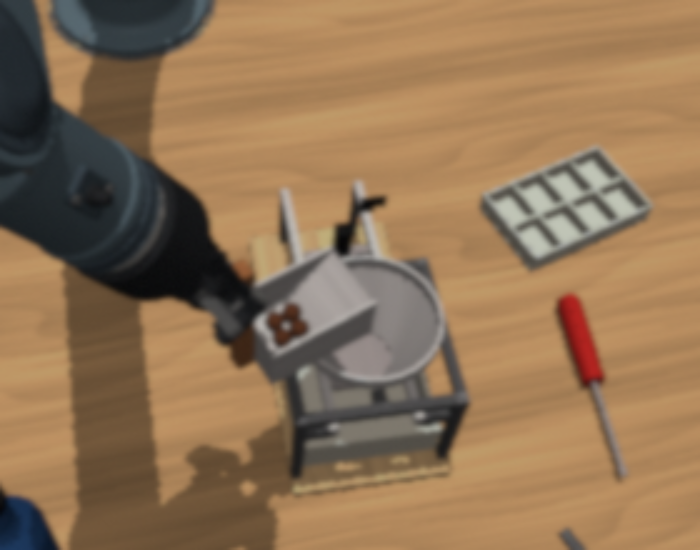

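The scoop is held level at crop (310,310) with all six beads at its back. Its lip is over the funnel. I start tilting about the lip and watch the joints.

```bash
python3 -m inch '[[0,4.4,-2.9,0,0,0,3],[0,8.9,-5.7,0,0,0,6],[0,8.9,-5.7,0,0,0,6],[0,8.9,-5.7,0,0,0,6],[0,8.9,-5.7,0,0,0,6],[0,4.4,-2.9,0,0,0,3],[0,0,0,0,0,0,0],[0,0,0,0,0,0,0],[0,0,0,0,0,0,0],[0,0,0,0,0,0,0]]'
python3 - <<'E'
from lip import *
print(M.round(3));T=C-.025*f; T[2]=.205
print("lip",lip,s["ft_force"],s["joint_pos"].round(2),s["width"],to(T));
E
```

```text
time: 10.45
tcp_pos: [0.6558, 0.042, 0.3112]
tcp_rot: [-0.425, 0.4, 0.58, -0.568]
ft_force: [0.5, -0.6, -1.9]
width: 0.178
[[-0.319 -0.019 -0.948]
 [ 0.947  0.034 -0.32 ]
 [ 0.038 -0.999  0.007]]
lip [0.63565201 0.10029615 0.23168382] [ 0.53551059 -0.64194022 -1.85527256] [-0.3   0.36  0.25  1.48 -0.12  1.33 -2.85] 0.17780532054664433 [ 1.6 26.7 -2.1]
```

j7 has reached its limit, so I yaw the scoop about the funnel axis, lip turning toward the robot, to free it.

```bash
python3 -m inch '[[0,0.2,0,-4.4,0,-3,0],[0,0.5,0,-8.7,0,-6,0],[0,0.8,0,-11.7,0,-8,0],[0,0.8,0,-11.7,0,-8,0],[0,0.8,0,-11.7,0,-8,0],[0,0.8,0,-11.7,0,-8,0],[0,0.5,0,-8.7,0,-6,0],[0,0.2,0,-4.4,0,-3,0],[0,0,0,0,0,0,0],[0,0,0,0,0,0,0]]'
python3 - <<'E'
from lip import *
f=M[:,0]*[1,1,0]; f/=np.linalg.norm(f); print(M.round(3),f);T=C-.025*f; T[2]=.205
print("lip",lip,s["ft_force"],s["joint_pos"].round(2),s["width"],to(T));
E
```

```text
time: 11.45
tcp_pos: [0.7069, 0.092, 0.3121]
tcp_rot: [-0.14, 0.122, 0.705, -0.684]
ft_force: [-0.2, -0.9, -1.8]
width: 0.179
[[-0.931 -0.018 -0.364]
 [ 0.364  0.034 -0.931]
 [ 0.029 -0.999 -0.025]] [-0.93148063  0.36379094  0.        ]
lip [0.65087671 0.11613441 0.23214022] [-0.18442267 -0.92710877 -1.82745704] [-0.23  0.46  0.09  1.32 -0.08  1.38 -2.08] 0.17897899884630367 [-1.  27.2 -1.3]
```

```bash
python3 -m inch '[[0,5.9,-3.8,0,0,0,4],[0,8.9,-5.7,0,0,0,6],[0,8.9,-5.7,0,0,0,6],[0,3,9,0,0,0,0],[0,4,12,0,0,0,0],[0,4,12,0,0,0,0],[0,3,9,0,0,0,0],[0,5.9,-3.8,0,0,0,4],[0,5.9,-3.8,0,0,0,4],[0,5.9,-3.8,0,0,0,4]]'
python3 -m inch '[[0,5.9,-3.8,0,0,0,4],[0,5.9,-3.8,0,0,0,4],[0,5.9,-3.8,0,0,0,4],[0,4.4,-2.9,0,0,0,3],[0,0,0,0,0,0,0],[0,0,0,0,0,0,0],[0,0,0,0,0,0,0],[0,0,0,0,0,0,0],[0,0,0,0,0,0,0],[0,0,0,0,0,0,0]]'
python3 - <<'E'
from lip import *
print(M.round(3),np.degrees(np.arcsin(-M[2,0]))+30);
print("lip",lip,s["ft_force"],s["joint_pos"].round(2),s["width"]); 
d=get_image("scene"); u,v=map(int,proj(d,lip)); print(u,v)
a=d["img"][max(v-60,0):v+60,u-80:u+80,::-1]
d=get_image("top"); u,v=map(int,proj(d,lip)); b=d["img"][v-60:v+60,u-80:u+80,::-1]
cv2.imwrite("pics/s3.png",cv2.resize(np.hstack([a,b]),None,fx=2.5,fy=2.5))
E
```

```text
time: 12.45
tcp_pos: [0.663, 0.1114, 0.2867]
tcp_rot: [-0.032, -0.29, -0.655, 0.697]
ft_force: [-0.6, 1.0, -0.6]
width: 0.178
time: 13.45
tcp_pos: [0.6466, 0.1166, 0.2863]
tcp_rot: [-0.096, -0.348, -0.623, 0.694]
ft_force: [0.5, 0.7, -0.8]
width: 0.175
[[-0.74   0.566 -0.363]
 [ 0.3   -0.206 -0.931]
 [-0.602 -0.798 -0.017]] 67.00360434057848
lip [0.64954002 0.11744876 0.1857221 ] [ 0.51181961  0.67947554 -0.79418231] [-0.95  0.1   0.53  1.99  0.64  0.69 -2.82] 0.17463751442521044
318 211
```

View pics/s3.png

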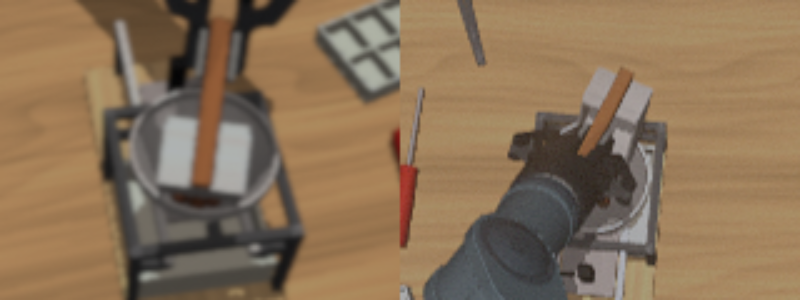

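The scoop is tipped 67° with its lip inside the funnel mouth, beads are visible below it, and the weight has dropped by about the beads' amount. I raise and right the scoop, then check.

```bash
python3 -m inch '[[0,-9,-12,0,0,0,0],[0,-9,-12,0,0,0,0],[0,-9,-12,0,0,0,0],[0,-10.8,9,0,0,0,-8],[0,-10.8,9,0,0,0,-8],[0,-10.8,9,0,0,0,-8],[0,-10.8,9,0,0,0,-8],[0,-10.8,9,0,0,0,-8],[0,-10.8,9,0,0,0,-8],[0,-10.8,9,0,0,0,-8]]'
python3 -m inch '[[0,-10.8,9,0,0,0,-8],[0,0,0,0,0,0,0],[0,0,0,0,0,0,0],[0,0,0,0,0,0,0],[0,0,0,0,0,0,0],[0,0,0,0,0,0,0],[0,0,0,0,0,0,0],[0,0,0,0,0,0,0],[0,0,0,0,0,0,0],[0,0,0,0,0,0,0]]'
python3 - <<'E'
from lip import *
print(M.round(3));
print("lip",lip,s["tcp_pos"],s["ft_force"],s["joint_pos"].round(2),s["width"]); 
d=get_image("scene"); u,v=map(int,proj(d,lip)); print(u,v)
a=d["img"][max(v-75,0):v+75,u-100:u+100,::-1]
cv2.imwrite("pics/s4.png",cv2.resize(a,None,fx=4,fy=4))
E
```

```text
time: 14.55
tcp_pos: [0.7234, 0.0858, 0.2922]
tcp_rot: [-0.23, 0.028, 0.711, -0.664]
ft_force: [-0.4, 0.6, -0.9]
width: 0.178
time: 15.55
tcp_pos: [0.7289, 0.0831, 0.2791]
tcp_rot: [-0.276, -0.02, 0.711, -0.647]
ft_force: [0.5, 0.7, -1.8]
width: 0.178
[[-0.846 -0.386 -0.367]
 [ 0.329  0.163 -0.93 ]
 [ 0.419 -0.908 -0.011]]
lip [0.64784339 0.11575902 0.22933866] [0.72892794 0.08306098 0.27907389] [ 0.48086305  0.68766843 -1.77881333] [-0.29  0.83  0.45  0.93 -0.47  1.85 -1.89] 0.17822928324834592
319 199
```

View pics/s4.png

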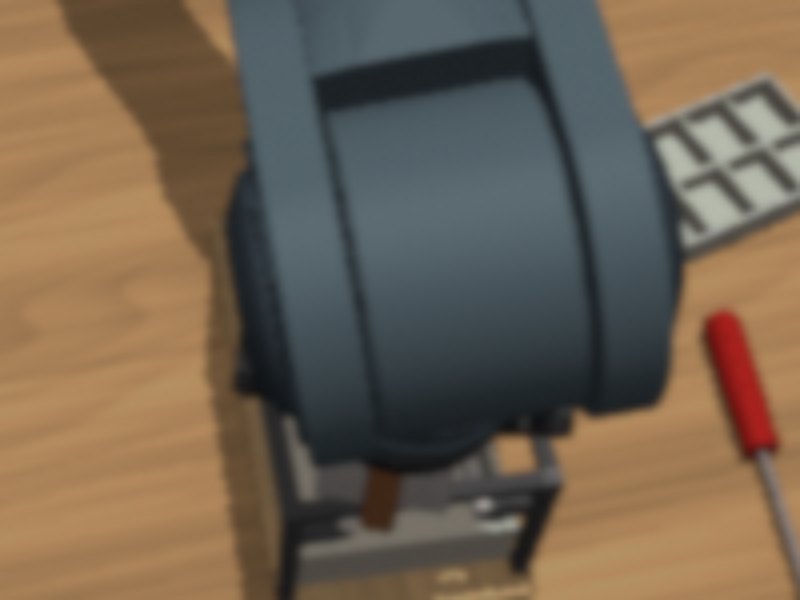

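```bash
python3 -m inch '[[0,3,1,15,0,0,0],[0,7,2.8,35,0,0,0],[0,7,2.8,35,0,0,0],[0,7,2.8,35,0,0,0],[0,7,2.8,35,0,0,0],[0,7,2.8,35,0,0,0],[0,7,2.8,35,0,0,0],[0,7,2.8,35,0,0,0],[0,7,2.8,35,0,0,0],[0,7,2.8,35,0,0,0]]'
python3 -m inch '[[0,-4,3,0,0,0,-2.6],[0,-4,3,0,0,0,-2.6],[0,0,0,0,0,0,0],[0,0,0,0,0,0,0],[0,0,0,0,0,0,0],[0,0,0,0,0,0,0],[0,0,0,0,0,0,0],[0,0,0,0,0,0,0],[0,0,0,0,0,0,0],[0,0,0,0,0,0,0]]'
python3 - <<'E'
from lip import *
print(M.round(3),np.degrees(np.arcsin(M[2,0])));
print("lip",lip,s["tcp_pos"],s["ft_force"],s["joint_pos"].round(2),s["width"]); 
S=M@M0.T; print("scoop z",S[:,2], "under z",lip[2]-.041)
d=get_image("scene")
a=d["img"][130:300,100:400,::-1]
cv2.imwrite("pics/s5.png",cv2.resize(a,None,fx=2.65,fy=2.65,interpolation=cv2.INTER_CUBIC))
for t in ["bead0"]:
  for c in ["scene","top"]:
    d=get_image(c)
    for r in regions_of(c,t)[:8]:
        p=pts(d,r["pixels"]); print(c,r["rect"],round(r["confidence"],2),np.median(p,0).round(3) if len(p) else "")
E
```

```text
time: 16.6
tcp_pos: [0.5412, -0.1991, 0.2793]
tcp_rot: [-0.276, -0.02, 0.711, -0.647]
ft_force: [-0.0, 0.8, -0.9]
width: 0.174
time: 17.6
tcp_pos: [0.5463, -0.1995, 0.2705]
tcp_rot: [-0.305, -0.052, 0.709, -0.634]
ft_force: [-0.2, -0.5, 0.1]
width: 0.177
[[-0.808 -0.461 -0.367]
 [ 0.313  0.192 -0.93 ]
 [ 0.499 -0.867 -0.011]] 29.928413398584556
lip [ 0.46134958 -0.16539228  0.22885306] [ 0.54631474 -0.19952183  0.27048904] [-0.20826357 -0.48077773  0.12557198] [-0.06  0.62  0.56  1.36 -0.26  1.78 -1.43] 0.17650411179657205
scoop z [-0.00491744 -0.00831469  0.99995334] under z 0.18785306325753573
```

View pics/s5.png

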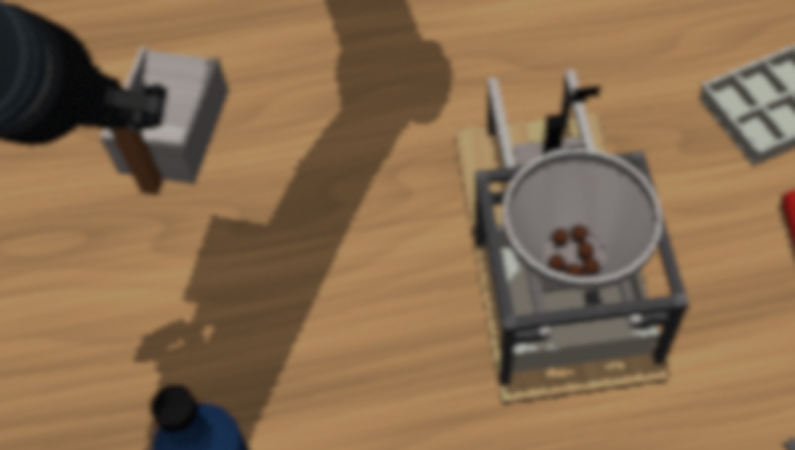

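All six beads are in the funnel, around crop (575,250), and the scoop is empty. Now I lower it to the bench.

```bash
python3 -m inch '[[0,-10,17.3,0,0,0,0],[0,-12,21,0,0,0,0],[0,-12,21,0,0,0,0],[0,-12,21,0,0,0,0],[0,-12,21,0,0,0,0],[0,-12,21,0,0,0,0],[0,-12,21,0,0,0,0],[0,-6,10,0,0,0,0],[0,-1,1.7,0,0,0,0],[0,0,0,0,0,0,0]]'
python3 - <<'E'
from lip import *
print(s["tcp_pos"],s["ft_force"],lip[2]-.041)
E
```

```text
time: 18.85
tcp_pos: [0.547, -0.1978, 0.0921]
tcp_rot: [-0.305, -0.052, 0.709, -0.634]
ft_force: [0.1, -0.4, -0.8]
width: 0.173
[ 0.54704516 -0.19784222  0.09206771] [ 0.09420785 -0.43571076 -0.75023377] 0.009435287356465413
```

```bash
python3 -m inch '[[0,-2,3.4,0,0,0,0],[0,-1,1.7,0,0,0,0],[0,-0.5,0.9,0,0,0,0],[0,-0.5,0.9,0,0,0,0],[0,-0.5,0.9,0,0,0,0],[0,0,0,0,0,0,0],[0,0,0,0,0,0,0],[0,0,0,0,0,0,0],[0,0,0,0,0,0,0],[0,0,0,0,0,0,0]]'
python3 - <<'E'
from lip import *
print(s["tcp_pos"],s["ft_force"],lip[2]-.041)
E
```

```text
time: 19.85
tcp_pos: [0.5469, -0.1976, 0.0827]
tcp_rot: [-0.305, -0.052, 0.709, -0.634]
ft_force: [0.1, 0.2, -0.8]
width: 0.178
[ 0.54689167 -0.19760268  0.08270953] [ 0.1439468   0.22447767 -0.81685135] 8.046454131133834e-05
```

```bash
python3 -m inch '[[0,-0.3,0.5,0,0,0,0],[0,-0.3,0.5,0,0,0,0],[0,0,0,0,0,0,0],[0,0,0,0,0,0,0],[0,0,0,0,0,0,0],[25,0,0,0,0,0,0],[35,0,0,0,0,0,0],[50,0,0,0,0,0,0],[50,0,0,0,0,0,0],[50,0,0,0,0,0,0]]'
python3 -m inch '[[60,0,0,0,0,0,0],[60,0,-10,0,0,0,0],[60,0,-20,0,0,0,0],[60,0,-40,0,0,0,0],[60,0,-50,0,0,0,0],[60,0,-50,0,0,0,0],[60,0,-50,0,0,0,0],[60,0,-40,0,0,0,0],[60,0,0,0,0,0,8],[60,0,0,0,0,0,8]]'
python3 - <<'E'
from h import *
s=get_state(); M=rot().as_matrix(); print(M.round(3),s["tcp_pos"],s["joint_pos"].round(2),s["ft_force"])
d=get_image("top"); a=pts(d,np.ones((420,560),bool))
sc=a[(a[:,0]>.4)&(a[:,0]<.62)&(a[:,1]>-.27)&(a[:,1]<-.1)&(a[:,2]<.14)]
p=sc[sc[:,2]>.1]; print("post",len(p),np.median(p,0) if len(p) else "")
E
```

```text
time: 20.85
tcp_pos: [0.5467, -0.1975, 0.0812]
tcp_rot: [-0.305, -0.052, 0.709, -0.633]
ft_force: [-0.5, -0.8, 0.1]
width: 0.587
time: 21.85
tcp_pos: [0.6561, -0.2416, 0.2808]
tcp_rot: [-0.212, 0.045, 0.71, -0.67]
ft_force: [0.2, 0.9, 1.6]
width: 0.704
[[-0.906 -0.22  -0.363]
 [ 0.349  0.099 -0.932]
 [ 0.241 -0.97  -0.013]] [ 0.65605677 -0.24158482  0.28077871] [ 0.12  0.62  0.31  1.19 -0.19  1.6  -1.52] [0.24247394 0.90236374 1.62587825]
post 37 [ 0.54969282 -0.19555784  0.12359143]
```

```bash
python3 -m inch '[[60,0,-10,0,0,0,7],[60,0,-10,0,0,0,7],[60,0,0,0,0,-8.5,0],[60,0,0,0,0,-8.5,0],[60,17,0,-40,0,0,0],[60,17,0,-40,0,0,0],[60,17,0,-40,0,0,0],[60,17,0,-40,0,0,0],[60,17,0,-40,0,0,0],[60,17,0,-40,0,0,0]]'
python3 -m inch '[[60,17,0,-40,0,0,0],[60,17,0,-40,0,0,0],[60,17,0,-40,0,0,0],[60,0,0,0,0,0,0],[60,0,0,0,0,0,0],[60,0,0,0,0,0,0],[60,0,0,0,0,0,0],[60,0,0,0,0,0,0],[60,0,0,0,0,0,0],[60,0,0,0,0,0,0]]'
cat > g.py <<'E'
from h import *
s=get_state(); M=rot().as_matrix(); print(M.round(3),s["tcp_pos"],s["joint_pos"].round(2),s["ft_force"])
d=get_image("wrist"); a=pts(d,np.ones((420,560),bool))
a=a[(a[:,0]>.38)&(a[:,0]<.6)&(a[:,1]>.03)&(a[:,1]<.24)]
p=a[(a[:,2]>.125)&(a[:,2]<.155)&(a[:,0]<.545)&(np.abs(a[:,1]-.134)<.03)]
print("post",len(p), np.percentile(p,[2,50,98],axis=0).round(4) if len(p) else "")
E
cat > w.py <<'E'
from g import *
T=np.array([.5238,.1345,.106]);print(np.dot(M.T,T-s['tcp_pos'])*1000)
for t in ["clip","gate_pointer","gate"]:
    for r in regions_of("wrist",t)[:2]:
        q=pts(d,r["pixels"]);q=q[q[:,2]>.094];print(t,round(r["confidence"],2),np.array(r["rect"]).round(),np.median(q,0).round(4) if len(q) else"")
import sys; cv2.imwrite(sys.argv[1],d["img"][:,:,::-1])
E
python3 w.py pics/w2.png
```

```text
time: 22.9
tcp_pos: [0.5731, 0.0051, 0.3055]
tcp_rot: [-0.027, 0.027, 0.711, -0.702]
ft_force: [0.3, 0.3, 0.1]
width: 0.705
time: 23.9
tcp_pos: [0.532, 0.1271, 0.3058]
tcp_rot: [-0.027, 0.027, 0.711, -0.702]
ft_force: [-0.1, -0.2, -0.0]
width: 0.7
[[-0.997 -0.    -0.077]
 [ 0.077  0.012 -0.997]
 [ 0.001 -1.    -0.012]] [0.53204486 0.12710585 0.30579744] [-0.36  0.13  0.07  1.76 -0.02  1.25 -1.94] [-0.0950944  -0.15069307 -0.03789291]
post 432 [[0.5181 0.127  0.1276]
 [0.5275 0.1346 0.1457]
 [0.5329 0.1424 0.1478]]
[  8.56492152 199.87289152  -4.37467846]
clip 0.5 [225. 240. 253. 256.] [0.4656 0.1843 0.1033]
gate_pointer 0.93 [251.  41. 316. 211.] [0.5294 0.1357 0.1378]
gate 0.61 [248.  40. 318. 209.] [0.5304 0.1349 0.1318]
```

View pics/w2.png

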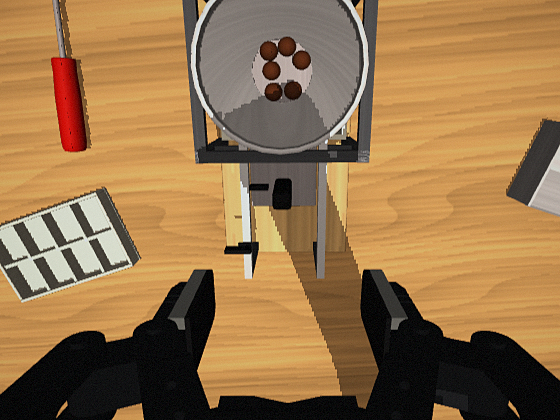

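The wrist view shows six beads in the funnel (285,70), the gate post at (283,192), the pointer fin at (259,187) and the clip fin at (238,248). I now measure the travel between the fins.

```bash
cat > fin.py <<'E'
from g import *
hx=np.array([.9976,-.0698]);hy=np.array([.0698,.9976]);C=np.array([.6285,.127])
g=d["img"].astype(int).max(2)
K=d["intrinsics"];T=np.linalg.inv(d["camera_from_world"])
def plane(u,v,h):
    r=T[:3,:3]@np.array([(u-K[0,2])/K[0,0],-(v-K[1,2])/K[1,1],-1.]); return T[:3,3]+r*(h-T[2,3])/r[2]
def fin(u0,v0,u1,v1,thr=60):
    w=np.zeros_like(g,bool); w[v0:v1,u0:u1]=True
    m=w&(g<thr); v,u=np.nonzero(m); q=pts(d,m)
    uc=u.mean();vc=v.mean(); p=plane(uc,vc,.1055)[:2]-C
    q=q[(q[:,2]>.09)&(q[:,2]<.112)]; Q=np.c_[(q[:,:2]-C)@hx,(q[:,:2]-C)@hy,q[:,2]]
    print("px",round(uc,1),round(vc,1),len(u),"hop xy",p@hx,p@hy,"depth med",np.median(Q,0).round(4) if len(Q) else ""); return p@hx
E
python3 - <<'E'
from fin import *
a=fin(246,180,270,194); b=fin(222,240,256,258); print("travel",a-b)
E
```

```text
[[-0.997 -0.    -0.076]
 [ 0.076  0.012 -0.997]
 [ 0.001 -1.    -0.012]] [0.53189092 0.12764877 0.30581145] [-0.36  0.13  0.07  1.76 -0.02  1.25 -1.94] [ 0.78829945 -0.98809147 -0.47896666]
post 429 [[0.5177 0.1274 0.1261]
 [0.5275 0.1348 0.1458]
 [0.5329 0.1425 0.1478]]
px 258.5 186.4 120 hop xy -0.10108625455243486 0.023825877047945615 depth med [-0.1028  0.0238  0.1   ]
px 242.5 248.2 297 hop xy -0.16343954853418316 0.04137397430669431 depth med [-0.1661  0.0444  0.0991]
travel 0.0623532939817483
```

```bash
python3 -m inch '[[50,2,36,-1,0,0,0],[50,2,40,-1,0,0,0],[50,2,40,-1,0,0,0],[50,1,40,-1,0,0,0],[50,0,30,-0.3,0,0,0],[50,0,12,0,0,0,0],[50,0,0,0,0,0,0],[50,0,0,0,0,0,0],[50,0,0,0,0,0,0],[50,0,0,0,0,0,0]]'
python3 -m inch '[[0,0,0,0,0,0,0],[0,0,0,0,0,0,0],[0,0,0,0,0,0,0],[0,0,0,0,0,0,0],[0,0,0,0,0,0,0],[0,0,0,0,0,0,0],[0,0,0,0,0,0,0],[0,0,0,0,0,0,0],[0,0,0,0,0,0,0],[0,0,0,0,0,0,0]]' 80
python3 w.py pics/w3.png
```

```text
time: 25.15
tcp_pos: [0.5269, 0.1353, 0.1099]
tcp_rot: [-0.026, 0.028, 0.711, -0.702]
ft_force: [0.2, 0.5, 0.4]
width: 0.585
time: 26.15
tcp_pos: [0.5255, 0.1349, 0.1087]
tcp_rot: [-0.026, 0.026, 0.711, -0.703]
ft_force: [-0.8, 0.1, 6.1]
width: 0.175
[[-0.997  0.    -0.074]
 [ 0.074  0.011 -0.997]
 [ 0.    -1.    -0.011]] [0.52554626 0.13488039 0.10866112] [-0.37  0.33  0.05  1.96 -0.04  0.85 -1.94] [-0.84528902  0.07868878  6.12719409]
post 7435 [[0.5183 0.11   0.1259]
 [0.5326 0.1345 0.1455]
 [0.5401 0.1578 0.1547]]
[1.71206223 2.65582098 0.53960644]
gate_pointer 0.88 [216.   0. 359. 362.] [0.5319 0.1354 0.1369]
gate 0.74 [216.   2. 358. 357.] [0.5319 0.1352 0.1371]
```

```bash
python3 -m inch '[[0,4,0,0,0,0,0],[0,7,0,0,0,0,0],[0,7,0,0,0,0,0],[0,7,0,0,0,0,0],[0,7,0,0,0,0,0],[0,7,0,0,0,0,0],[0,7,0,0,0,0,0],[0,7,0,0,0,0,0],[0,5,0,0,0,0,0],[0,0,0,0,0,0,0]]'
python3 w.py pics/w4.png
```

```text
time: 27.35
tcp_pos: [0.4678, 0.1389, 0.1086]
tcp_rot: [-0.026, 0.027, 0.711, -0.702]
ft_force: [6.4, -0.7, 3.0]
width: 0.179
[[-0.997  0.003 -0.075]
 [ 0.075  0.012 -0.997]
 [-0.002 -1.    -0.012]] [0.46783586 0.13893002 0.10864168] [-0.4   0.23  0.04  2.09 -0.03  0.81 -1.99] [ 6.36925873 -0.69398767  3.04704557]
post 7328 [[0.4609 0.113  0.1261]
 [0.4749 0.1382 0.1455]
 [0.4822 0.1588 0.1547]]
[-56.13454708   2.72944261   0.22749141]
clip 0.92 [154. 269. 220. 301.] [0.4658 0.1845 0.1031]
gate_pointer 0.82 [202.   1. 372. 360.] [0.4743 0.1392 0.1361]
gate 0.72 [206.   3. 372. 358.] [0.4742 0.1393 0.1373]
```

View pics/w4.png

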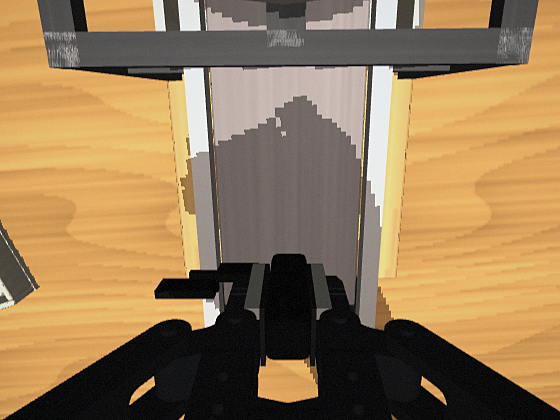

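Pulled about 58 mm. The clip fin is at (187,288) and the pointer fin at about (235,270), slightly short. I enlarge this part for a pixel measurement.

Run:
```python
from fin import *
im=cv2.imread("pics/w4.png")[250:310,145:265]
im=np.clip(im.astype(float)*3,0,255).astype(np.uint8)
cv2.imwrite("pics/w4c.png",cv2.resize(im,None,fx=6.5,fy=6.5,interpolation=cv2.INTER_NEAREST))
for v in range(258,306,3):
    r=[]
    for u in (165,195,208,222,230,238):
        z=d["depth"][v,u]; p=plane(u,v,.1) if z==0 else T[:3,3]+T[:3,:3]@np.array([(u-K[0,2])/K[0,0]*z,-(v-K[1,2])/K[1,1]*z,-z])
        r.append(f"{g[v,u]:3d}:{(p[:2]-C)@hx*1000:6.1f},{p[2]*1000:5.1f}")
    print(v,r)
```

```text
[[-0.997  0.003 -0.076]
 [ 0.076  0.012 -0.997]
 [-0.002 -1.    -0.012]] [0.46836783 0.13884062 0.10861438] [-0.4   0.24  0.04  2.09 -0.03  0.81 -1.99] [ 4.60151054 -0.5990558   3.52790394]
post 7356 [[0.4614 0.1131 0.1261]
 [0.4755 0.1382 0.1454]
 [0.4828 0.1587 0.1546]]
258 ['209:-196.2,  0.4', '234:-192.1,  9.6', '150:-155.4, 91.7', ' 88:-156.7, 88.9', '113:-156.6, 89.0', '108:-157.2, 87.8']
261 ['221:-198.8, -0.1', '236:-194.0, 10.5', '151:-157.8, 90.0', ' 97:-158.4, 88.6', '116:-158.9, 87.5', '112:-158.2, 89.1']
264 ['229:-201.4, -0.5', '234:-196.3, 10.5', '152:-159.2, 90.1', '  0:-159.1, 90.3', '  1:-160.0, 88.5', '  0:-159.0, 90.7']
267 ['229:-203.6, -0.1', '235:-198.9,  9.9', '151:-160.8, 90.0', ' 11:-159.5, 92.8', '  5:-159.5, 92.7', '  4:-158.9, 94.1']
270 ['213:-205.9,  0.1', '220:-201.3,  9.8', '130:-162.3, 90.1', ' 15:-159.3, 96.4', '  5:-159.6, 95.7', '  8:-159.5, 96.0']
273 ['210:-209.0, -1.1', '  2:-162.8, 92.2', '  9:-163.1, 91.7', ' 11:-159.3, 99.3', ' 12:-159.7, 98.6', '  6:-159.1, 99.8']
276 ['222:-210.9, -0.1', '  9:-163.4, 94.1', ' 15:-164.4, 92.1', ' 19:-159.8,
[... 472 characters left out ...]
:-165.7,101.3', ' 54:-176.7, 81.1', '113:-172.6, 88.6', ' 20:-152.0,126.5']
291 ['  8:-166.0,103.5', '  4:-165.7,103.9', '  9:-166.1,103.2', ' 68:-178.3, 81.2', ' 58:-174.7, 87.8', ' 14:-152.7,127.5']
294 [' 23:-166.4,105.4', ' 15:-167.1,104.1', ' 14:-167.1,104.2', ' 65:-180.4, 80.5', ' 18:-152.6,129.8', ' 29:-152.5,130.0']
297 [' 20:-168.4,104.5', ' 12:-168.1,104.9', ' 13:-168.7,103.9', ' 68:-181.3, 82.0', ' 12:-152.4,132.3', '  9:-152.3,132.4']
300 ['193:-170.0,104.3', '196:-170.1,104.2', '114:-169.5,105.2', ' 68:-183.5, 81.1', ' 12:-152.4,134.5', ' 23:-152.8,133.7']
303 ['233:-233.9, -0.8', '229:-233.5, -0.2', '206:-179.8, 90.2', ' 71:-183.7, 83.7', ' 12:-152.4,136.4', ' 15:-152.1,137.0']
```

View pics/w4c.png

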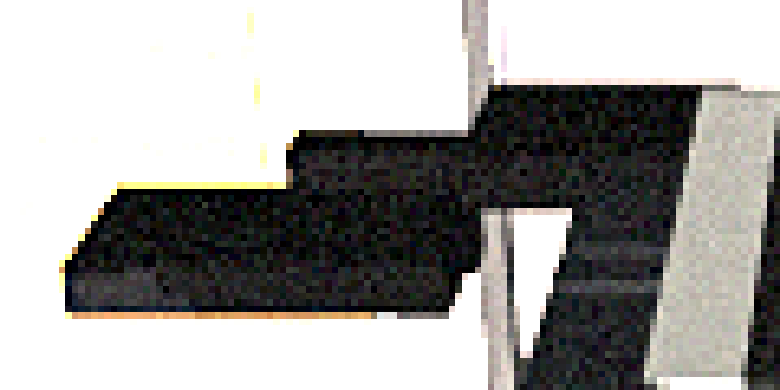

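The same (far) faces of the fins stand at -159.4 mm (pointer) and -166.0 mm (clip), so I pull 6.5 mm more.

```bash
python3 -m inch '[[0,2.5,0,0,0,0,0],[0,2.5,0,0,0,0,0],[0,1.5,0,0,0,0,0],[0,0,0,0,0,0,0],[0,0,0,0,0,0,0],[0,0,0,0,0,0,0],[0,0,0,0,0,0,0],[0,0,0,0,0,0,0],[0,0,0,0,0,0,0],[0,0,0,0,0,0,0]]'
cat > chk.py <<'E'
from fin import *
z=d["depth"]; 
def face(us,lo,hi):
    m=np.zeros_like(g,bool); m[240:320,us[0]:us[1]]=True; q=pts(d,m&(g<40)); q=q[(q[:,2]>lo)&(q[:,2]<hi)]; x=(q[:,:2]-C)@hx*1000; return np.median(x),len(x),np.percentile(x,[10,90])
print("pointer",face((222,236),.0925,.0985),"clip",face((160,200),.0955,.1025))
for v in range(264,306,4):
    print(v,[f"{g[v,u]}:{(p[:2]-C)@hx*1000:.1f},{p[2]*1000:.0f}" for u in (170,190,222,230) for p in [T[:3,3]+T[:3,:3]@np.array([(u-K[0,2])/K[0,0]*z[v,u],-(v-K[1,2])/K[1,1]*z[v,u],-z[v,u]])]])
cv2.imwrite("pics/w5.png",np.clip(cv2.resize(d["img"][240:320,145:265,::-1],None,fx=3.3,fy=3.3).astype(float)*2.5,0,255))
e=get_image("scene")["img"][130:240,250:390,::-1]
b=cv2.resize(e,None,fx=2.8,fy=2.8,interpolation=cv2.INTER_CUBIC); a=cv2.imread("pics/w5.png"); b=cv2.resize(b,(396,a.shape[0]*308//264)); 
cv2.imwrite("pics/w5.png",np.hstack([cv2.resize(a,(396,b.shape[0])),b]))
E
python3 chk.py
```

```text
time: 28.6
tcp_pos: [0.4621, 0.1393, 0.1086]
tcp_rot: [-0.026, 0.028, 0.711, -0.702]
ft_force: [5.1, -0.8, 3.1]
width: 0.176
[[-0.997  0.003 -0.076]
 [ 0.076  0.012 -0.997]
 [-0.002 -1.    -0.012]] [0.46208418 0.13928505 0.10860189] [-0.4   0.23  0.03  2.1  -0.02  0.81 -2.  ] [ 5.09393965 -0.84276011  3.0658054 ]
post 7322 [[0.4551 0.1134 0.1261]
 [0.4692 0.1386 0.1454]
 [0.4765 0.1591 0.1547]]
pointer (np.float64(-165.62798815563912), 76, array([-165.87735929, -165.16103029])) clip (np.float64(-165.91061416110506), 272, array([-166.27192089, -165.57746342]))
264 ['211:-206.6,2', '13:-163.7,94', '1:-166.0,89', '0:-165.9,89']
268 ['0:-166.2,93', '12:-165.5,94', '12:-165.5,94', '7:-165.6,94']
272 ['5:-166.2,97', '11:-165.8,98', '11:-165.5,99', '11:-165.7,98']
276 ['9:-165.5,103', '9:-165.8,102', '12:-166.8,100', '14:-166.5,100']
280 ['13:-166.1,105', '14:-166.3,105', '6:-168.0,101', '14:-168.8,100']
284 ['0:-168.2,105', '10:-168.2,105', '37:-193.7,57', '104:-176.5,89']
288 ['250:-226.8,0', '250:-227.1,-0', '49:-183.0,81', '111:-178.6,89']
292 ['231:-230.1,0', '232:-230.2,0', '65:-185.4,81', '13:-159.0,128']
296 ['233:-233.7,0', '228:-233.7,0', '67:-186.5,83', '10:-158.9,131']
300 ['231:-237.5,-1', '231:-237.6,-1', '61:-189.0,82', '16:-159.0,134']
304 ['231:-240.3,0', '230:-240.0,1', '71:-191.5,82', '12:-158.9,137'][ WARN:0@0.598] global loadsave.cpp:1063 imwrite_ Unsupported depth image for selected encoder is fallbacked to CV_8U.
```

View pics/w5.png

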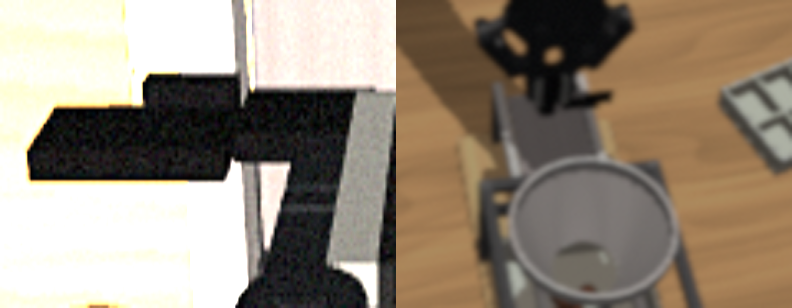

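The faces now agree within 0.3 mm (-165.6 against -165.9), and the funnel is empty with a bead visible below through the outlet. I check the beads in the tray and the other objects.

Run:
```python
from h import *
d=get_image("scene"); h=d["img"][145:285,240:380,::-1]
for r in regions_of("scene","bead0")[:9]:
    p=pts(d,r["pixels"]); print(np.array(r["rect"]).round(),round(r["confidence"],2),np.median(p,0).round(3) if len(p) else "")
for t in ["flask","compartments","screwdriver","scoop"]:
    r=regions_of("scene",t)[0]; print(t,np.array(r["rect"]).round(1))
t=get_image("top")["img"][150:280,180:420,::-1]
cv2.imwrite("pics/s6.png",np.hstack([cv2.resize(h,(390,390),interpolation=cv2.INTER_CUBIC),cv2.resize(t,(400,390),interpolation=cv2.INTER_CUBIC)]))
```

```text
flask [156.  275.6 200.  332.1]
compartments [363.7 142.1 433.1 192.3]
screwdriver [393.6 200.7 422.  273.2]
scoop [161.3 200.4 202.3 248. ]
```

View pics/s6.png

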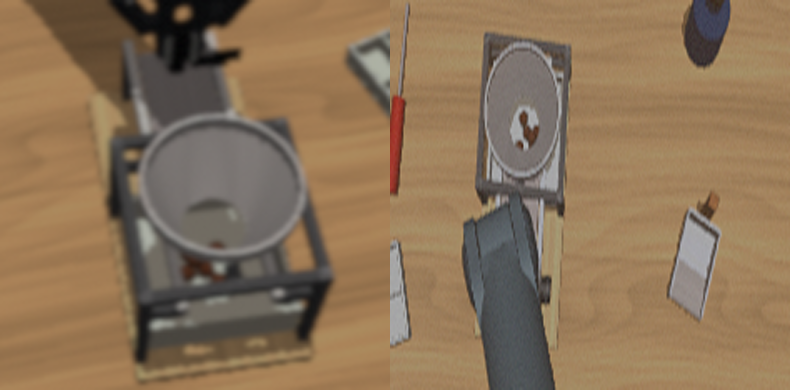

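The beads lie in the tray (left panel around (205,265), top view through the outlet at (525,130)). The scoop stands upright and clear, and the bystanders haven't moved. I hand in while holding the gate.

```bash
python3 -c "
from station import *
s=get_state();print(s['time'],s['tcp_pos'],s['width'],s['ft_force']);print(job_done())"
```

```text
29.05 [0.46208482 0.13929609 0.10861245] 0.17750320027491914 [ 5.35984358 -0.59326701  3.61898525]
the job is handed in; nothing more can be done
None
```

The job is handed in at 29 s of the 72 s allowed. I poured all six beads into the funnel with the gate shut and stood the scoop upright on the bench, clear of the hopper. I then pulled the gate out about 64 mm until its pointer met the clip. The arm is still gripping the post.

**What the last checks showed:**
- **Alignment:** the pointer and clip fins agree to about 0.3 mm in the wrist camera's depth picture.
- **Beads:** I counted six in the funnel before opening the gate. Afterwards the cone looks empty and beads lie in the tray. I couldn't count all six there, because they overlap and are partly hidden, and the network reported no beads at all.
- **Bystanders:** the flask, compartment box and screwdriver are within about 2–3 pixels of their starting positions in the scene camera, which is within detection noise.
- **Force:** the last reading was about 5.4 N sideways on the gripper, roughly what the spring should give.

**What disagreed along the way:** the wrist force sensor was too noisy to tell when the scoop touched the bench or whether it had emptied, so I relied on height and pictures for both. The networks also gave a few low-confidence false detections, which I ignored. While tilting, the last wrist joint reached its limit, so I turned the scoop around the funnel before finishing the pour.

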